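Close up the fluid reservoir of a fatigue rig

TASK

The reservoir has been filled and its screw cap is only started on the neck. Screw the cap down clockwise until it is snug, about 0.7 N m, without overtightening it; then push the breather (the taller brass plug in the rack) fully home in the hole in the top of the cap. Let go and leave the other things on the bench where they are.

Things in the scene. Friction and masses are not known exactly. Their poses are not given: they have to be found in the camera images.
- cap_mid (a point): Centre, half-way up, of the reservoir's screw cap: ribbed aluminium, 60 mm across, 32 mm high, z up along its axis; vent hole 12 mm wide, 16 mm deep in its top. It sits on the neck, thread started, its lower rim 13 to 17 mm above the top plate, free all round. Clockwise from above tightens it; it sinks 4 mm a turn and is snug 1.5 to 3.8 rad from where it starts.
- neck (a point): Centre of the rim of the reservoir's steel neck (under the cap), 136 mm above the bench, on the cap's axis; z up. The neck stands 22 mm tall on the 130 mm square top plate of the reservoir, which is fixed to the bench; four 7 mm high nuts near the plate's corners.
- seal: Flat rubber seal in the cap, out of sight; origin near the neck's rim. Turning the cap takes about 0.1 N m till it bears on the seal; the torque then jumps to 0.3 to 0.5 N m and rises 1 to 1.5 N m per rad. Snug is 0.7 N m (0.55 to 0.85 is good), held or turning slowly; over 1 N m ruins the seal. A snug cap does not unwind when let go.
- seat (a point): Where the seal's origin lies while it is not squeezed, on the neck's axis, out of sight; it sinks with the cap.
- breather_mid (a point): Centre, half-way up, of the head of the breather: a brass plug with slots, head 24 mm across and 36 mm high, below it a stem 10 mm across and 14 mm long with a bevelled foot, 0.09 kg. It stands in one of the two holes of the rack, head resting on the rack's top (this point 42 mm above the bench). Home in the cap, this point is 34 mm above cap_mid.
- rack: White plastic rack block fixed to the bench, 44 x 116 mm and 24 mm high, origin under its centre, with two 12 mm holes at y = -35 and +35 mm in its own frame, 18 mm deep. The breather and the blank stand in them, either way round.
- blank_mid (a point): Centre of the head of a shorter brass plug in the rack's other hole, head 18 mm across and 20 mm high. A bystander.
- small_mid (a point): Centre, half-way up, of a loose ribbed aluminium cap, 40 mm across, 22 mm high, lying on the bench. A bystander.
- sample_jar: Closed glass jar with a white lid, 52 mm across, 85 mm high, standing on the bench; origin at the centre of its underside. A bystander.
- beaker: Open glass beaker, 68 mm across, 85 mm high, standing on the bench; origin at the centre of its underside. A bystander.
- driver: Screwdriver with a black handle lying on the bench between reservoir and rack, about along the robot's x; origin on its underside. A bystander.
There are look-alikes about, which are no part of the job. What is meant by the part that bears cap_mid is not blue or brown, and is the larger of those in its own colour.

How it is judged:
On the way, in this order (a step that is already met when the one before it is completed fails the run):
1. the cap is screwed down snug on its seal (z of seal in the frame of seat between -0.0003 and -6e-05 m), for 0.2 s.
2. the breather is fully home in the cap (z of breather_mid in the frame of cap_mid below 0.0365 m and horizontal distance between breather_mid and cap_mid below 0.005 m and angle between breather_mid's own z axis and vertical below 0.08 rad), for 0.2 s.
At the end, for the whole second after the job is handed in: The cap is snug: its seal squeezed by 0.06 to 0.3 mm (about 0.5 to 0.95 N m of tightening). The breather stands upright in the cap's hole (within 5 mm of its axis, tilted under 0.08 rad), its head within 2.5 mm of resting on the cap; the other things are within 20 mm of where they were (all of step 1 and all of step 2); the robot touches nothing.
It fails at once if the cap is overtightened (over about 1.1 N m): the seal is squeezed by more than 0.36 mm (z of seal in the frame of seat below -0.00036 m).
It fails at once if a bystander (blank plug, small cap, jar, beaker or screwdriver) is moved by more than 20 mm (distance of any of blank_mid, small_mid, sample_jar, beaker, driver from where it was at the start of the episode above 0.02 m).
It also fails if it takes over 72 s, if anything falls off the work surface, if the arm or the gripper's body presses on something with over 40 N, if the wrist force passes 120 N, or if a joint passes its speed limit or range.

ROBOT

A 6-joint arm with a two-finger parallel gripper is mounted at the origin on the work surface. World frame = base frame: x ahead of the robot, y to its left, z up, the work surface at z = 0. Lengths are in m, angles in rad, forces in N, time in s.
With the tool pointing down it reaches from about 0.3 to 0.775 m from the base axis. Payload 14.6 kg.
Tool frame: the origin (TCP) lies at the very end of the fingers, on their centre line; the grasp point (between the pads) lies 19 mm behind it; x points along the fingers, y is the direction in which the jaws open and shut, and the axes are right-handed (so a half turn about x gives the same grasp; the last joint's range is limited). The gripper opens to 94 mm and grips with 3 to 60 N. Pads are 16 mm wide; open, the fingers measure 119 mm over their backs; the gripper's body (75 mm by 177 mm) begins 78 mm behind the grasp point.
Start: joints at [1.077, 0.3, 1.521, -0, 1.321, -0.067], TCP at [0.228, 0.501, 0.205] pointing down, gripper open.
Joint ranges: [-3.03, 3.03], [-0.79, 2.21], [0.23, 2.52], [-1.04, 4.18], [0, 3.07], [-2.55, 2.55]. Speed limits (rad/s): [2.22, 2.22, 2.57, 3.14, 3.14, 3.14].

INTERFACE

Orientations are given as [roll, pitch, yaw] about the fixed x, y, z axes, in that order (R = Rz(yaw) Ry(pitch) Rx(roll)).
In Python, from station import ctrl, viewer, hand_in gives the robot as it stands. The module is installed in compiled form; this text tells all that it offers.
- The arm moves only by the tool play_rows, never from a script. Its argument "deltas" is a list that holds one entry, the list of rows, each a list of 7 numbers: the shift along the tool's x, y, z in mm, then the turn, a rotation vector about the tool's x, y, z in rad, then the finger opening in mm, from 0 to 94. In form: [[[dx, dy, dz, ax, ay, az, gripper], ...]]. A call has 1 to 10 rows; each row shifts and turns the commanded pose from where the row before left it, along the tool's axes as they then stand; what a row does not reach is not made up. A row lasts 1/10 s, in which the tool goes at most 50 mm and 8.59 degrees, less where a joint would pass 70% of its speed; a pose out of reach is approached as far as the arm can. A call with a gripper value outside its range is refused whole. The fingers move at their own pace and stop on an object; "grip_force" is the grip in N (left out, the last holds). Time passes only in rows, so rows that do not move let the fingers close. It gives the time, the measured TCP pose, the force and the opening at its end, in the units of the state.
- ctrl.get_obs(): the state, without advancing time (a new reading comes with each control period).
- viewer.camera(name): name is "scene" or "top"; returns a dict with "img" (400x640x3 uint8, red, green, blue), "fx", "fy", "cx", "cy" (pixels), "rvec" (rotation vector, rad) and "tvec" (3), from world to camera coordinates, as OpenCV has them. Camera axes: x right, y down, z forward; pixel columns grow to the right and rows downward; lengths in m; the calibration is good to about 2 mm. A picture is of the moment at which its call begins. There is no depth.
- hand_in(): hands the job in, once; it reports no verdict.
The state is a dict: "time_s": time; "qpos": joint angles; "joint_vel": joint speeds; "tau": joint torques, N m; "ee_pos": TCP position; "eef_rot": TCP orientation; "force": force on the tool from outside, world axes, zero at the start; "moment": the same for the moment, N m; "grip_width": finger opening in m.
Only numpy, scipy, OpenCV 4.12 (cv2) and the standard library are available. Lean on these libraries where they do the work, as an engineer would, in place of code of your own. Each camera call takes 0.05 s, during which the arm holds its last target.

## Working session

There is one attempt and no reset: what is moved stays moved. The work goes in short steps, Python scripts to look and compute and a tool call to move; the robot and the scene stay as the last step left them, time stands still between calls to the robot, and variables do not carry over. Pictures are saved under pics/ and viewed, and the job is handed in when it is done.

Besides the shell and the picture viewer there is one more tool, called after "Call:" as a command line: name --argument value ..., lists and objects as JSON in quotes. play_rows: Moves the arm, as the interface text tells. Its arguments: {"type":"object","properties":{"deltas":{"type":"array","items":{"type":"array","items":{"type":"array","items":{"type":"number"}}}},"grip_force":{"type":"number"}},"required":["deltas"]}

```bash
mkdir -p pics; cat > h.py <<'E'
import numpy as np, cv2
from station import ctrl, viewer, hand_in
def cam(n):
    c=viewer.camera(n); R,_=cv2.Rodrigues(np.array(c['rvec'],float)); c['R']=R; c['t']=np.array(c['tvec'],float).ravel(); return c
def save(c,f): cv2.imwrite(f,c['img'][:,:,::-1])
def ray(c,u,v):
    d=c['R'].T@np.array([(u-c['cx'])/c['fx'],(v-c['cy'])/c['fy'],1]); return -c['R'].T@c['t'],d
def onz(c,u,v,z):
    o,d=ray(c,u,v); return o+d*(z-o[2])/d[2]
def proj(c,p):
    q=c['R']@np.array(p)+c['t']; return np.array([c['fx']*q[0]/q[2]+c['cx'],c['fy']*q[1]/q[2]+c['cy']])
def tri(c1,p1,c2,p2):
    A=[];b=[]
    for c,p in((c1,p1),(c2,p2)):
        o,d=ray(c,*p); d/=np.linalg.norm(d); M=np.eye(3)-np.outer(d,d); A.append(M); b.append(M@o)
    return np.linalg.lstsq(np.vstack(A),np.hstack(b),rcond=None)[0]
E
python3 - <<'E'
from h import *
for n in('scene','top'):
    c=cam(n); save(c,f'pics/{n}0.png'); print(n,c['fx'],c['cx'],c['cy'],-c['R'].T@c['t'],c['R'][2])
print(ctrl.get_obs())
E
```

```text
scene 401.41084885672655 324.96144518904384 203.5331651377495 [ 1.23379399 -0.22095452  0.56558537] [-0.84313861  0.17823215 -0.50729733]
top 436.2732860190662 322.74828382890155 203.05021055169507 [ 0.41160897 -0.06075652  1.20206619] [ 0.07475654 -0.02186973 -0.99696197]
{'time_s': 0.1, 'qpos': array([ 1.07739204e+00,  3.00372582e-01,  1.52154880e+00, -7.94084725e-06,
        1.32073496e+00, -6.65527422e-02]), 'joint_vel': array([ 0.00102163, -0.00170161, -0.00264464, -0.00041804, -0.00074977,
        0.00043616]), 'tau': array([-1.42441348e-05, -5.32646763e+01, -3.53279650e+01,  7.08008045e-02,
        2.36168504e-02, -3.08263179e-05]), 'ee_pos': array([0.22756244, 0.50043188, 0.20495403]), 'eef_rot': array([-1.63011797,  1.56973261, -2.05696755]), 'force': array([ 0.02557842, -0.21375143,  0.23581867]), 'moment': array([ 0.00360094, -0.00663434, -0.05867834]), 'grip_width': 0.094013064585992}
```

View pics/scene0.png

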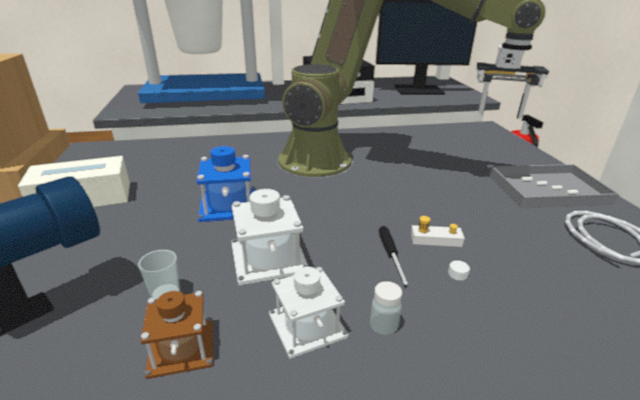

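View pics/top0.png

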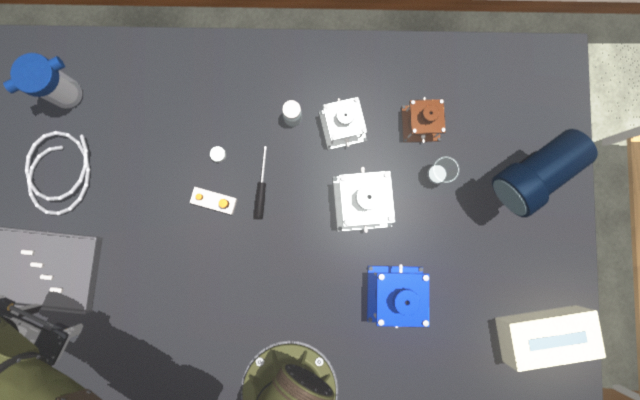

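Four reservoirs are in the top view: blue at (407,302), brown at (431,114), small white at (345,118) and large white at (369,198). The larger white one fits, being neither blue nor brown and the larger of its colour. In the rack, the plug at (223,203) looks bigger than the one at (199,197). I'll enlarge to confirm.

```bash
python3 - <<'E'
from h import *
T=cv2.imread('pics/top0.png');S=cv2.imread('pics/scene0.png')
f=lambda I,x,y,w,h,k:cv2.resize(I[y:y+h,x:x+w],None,fx=k,fy=k,interpolation=cv2.INTER_CUBIC)
a=f(T,320,155,80,80,5);b=f(T,180,175,80,80,5)[:,:400]
c=f(S,225,180,80,40,5);d=f(S,400,205,80,40,5)
cv2.imwrite('pics/crop0.png',np.vstack([np.hstack([a,b]),np.hstack([c,d])]))
E
```

```text
(no output)
```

View pics/crop0.png

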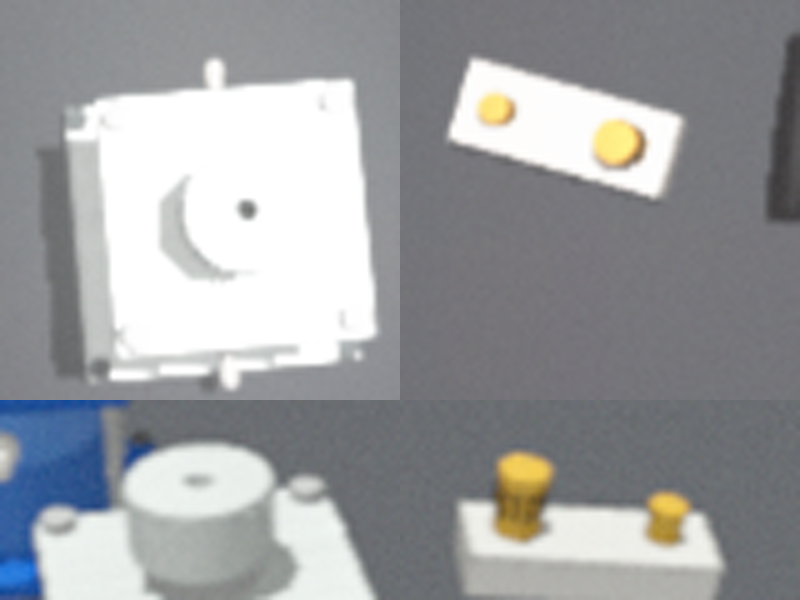

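The crop shows the ribbed white cap with its dark vent hole at about (369,196) in the top view and (264,196) in the scene view. The tall slotted breather is the right-hand plug in the top view and the left-hand one in the scene view.

```bash
cat >> h.py <<'E'
def darkhole(img,u,v,r=6):
    u0,v0=int(round(u)),int(round(v)); p=img[v0-r:v0+r+1,u0-r:u0+r+1].mean(2); w=np.clip(np.median(p)-25-p,0,None)
    yy,xx=np.mgrid[v0-r:v0+r+1,u0-r:u0+r+1]; return np.array([(w*xx).sum(),(w*yy).sum()])/w.sum()
E
python3 - <<'E'
from h import *
cs,ct=cam('scene'),cam('top')
ht=darkhole(ct['img'],369,196.5); hs=darkhole(cs['img'],264.5,195.7,4)
print('hole',ht,hs,'tri',tri(ct,ht,cs,hs),'top@161',onz(ct,*ht,.160),'scene',onz(cs,*hs,.160))
def brass(c,box):
    hsv=cv2.cvtColor(c['img'],cv2.COLOR_RGB2HSV); m=((hsv[...,0]>12)&(hsv[...,0]<32)&(hsv[...,1]>110)&(hsv[...,2]>90)).astype(np.uint8)
    n,l,st,ce=cv2.connectedComponentsWithStats(m); 
    return [(st[i],ce[i]) for i in range(1,n) if st[i,4]>15 and box[0]<ce[i,0]<box[2] and box[1]<ce[i,1]<box[3]]
for s,ce in brass(ct,(180,180,250,225)): print('top',s,ce,'@.060',onz(ct,*ce,.058),'@.044',onz(ct,*ce,.042))
for s,ce in brass(cs,(400,200,480,250)): print('sc',s,ce,'@.042',onz(cs,*ce,.042))
# rack outline in top
hsv=cv2.cvtColor(ct['img'],cv2.COLOR_RGB2HSV); m=(ct['img'].min(2)>185)|((hsv[...,1]>110)&(hsv[...,0]<32)&(hsv[...,2]>120)); m=m.astype(np.uint8)
n,l,st,ce=cv2.connectedComponentsWithStats(m); i=l[195,210]; cn,_=cv2.findContours((l==i).astype(np.uint8),0,2)
bx=cv2.boxPoints(cv2.minAreaRect(max(cn,key=len))); P=np.array([onz(ct,*p,.024) for p in bx]); print(P,[np.linalg.norm(P[k]-P[k-1]) for k in range(4)]); 
C=P.mean(0); L=P[1]-P[0] if np.linalg.norm(P[1]-P[0])>.08 else P[2]-P[1]; L/=np.linalg.norm(L); print('rack',C,C+.035*L,C-.035*L,'ang',np.arctan2(L[1],L[0]))
# other things
print('driver',onz(ct,261,200,.02),onz(ct,264,148,.01),'jar',onz(ct,291,107,.085),'small',onz(ct,218,154,.022),'smallres',onz(ct,345,118,.13),'beaker',onz(ct,450,167,.085),'blue',onz(ct,407,302,.15))
E
```

```text
hole [369.0153271  196.44897196] [263.94156707 195.58831341] tri [ 0.50643238 -0.19519404  0.15943079] top@161 [ 0.50640934 -0.19479931  0.16      ] scene [ 0.507352   -0.19554399  0.16      ]
top [196 194   6   6  25] [198.72 196.4 ] @.060 [0.51266849 0.23885252 0.058     ] @.044 [0.51408183 0.24304262 0.042     ]
top [219 200   9   8  57] [223.21052632 203.33333333] @.060 [0.49490538 0.17467933 0.058     ] @.044 [0.4960703  0.17797195 0.042     ]
sc [419 216  11  17 141] [423.80851064 223.46099291] @.042 [0.49508171 0.17765284 0.042     ]
sc [450 224   8   9  54] [452.87037037 227.85185185] @.042 [0.52456148 0.23802139 0.042     ]
[[0.49885729 0.27328124 0.024     ]
 [0.54387862 0.26216236 0.024     ]
 [0.51259079 0.1469078  0.024     ]
 [0.46765846 0.15838175 0.024     ]] [np.float64(0.11905989488269303), np.float64(0.046374020364696025), np.float64(0.11942587947330986), np.float64(0.04637419599944975)]
rack [0.50574629 0.21018329 0.024     ] [0.4965768  0.17640577 0.024     ] [0.51491577 0.2439608  0.024     ] ang -1.8358751213283013
driver [0.50741322 0.08076514 0.02      ] [0.65218429 0.07595236 0.01      ] jar [ 0.74591579 -0.0012094   0.085     ] small [0.63203996 0.19915874 0.022     ] smallres [ 0.70594831 -0.13893355  0.13      ] beaker [ 0.59163267 -0.41588809  0.085     ] blue [ 0.25483782 -0.2863188   0.15      ]
```

```bash
cat >> h.py <<'E'
from scipy.spatial.transform import Rotation as Ro
def state():
    o=ctrl.get_obs(); R=Ro.from_euler('xyz',o['eef_rot']).as_matrix(); return o,np.array(o['ee_pos']),R
def to(p,yaw=None):
    """delta in tool axes [mm], and remaining tilt + yaw turn; yaw=direction of tool y (mod pi)"""
    o,e,R=state(); d=R.T@(np.array(p)-e)*1e3
    print('t',round(o['time_s'],2),'tcp',e.round(4),'d tool mm',d.round(1),'q6',o['qpos'][5].round(3),'q',o['qpos'].round(2),'ydir',np.arctan2(R[1,1],R[0,1]).round(4),'F',o['force'].round(1),'M',o['moment'].round(2),'w',o['grip_width'].round(4))
    # tilt correction: bring tool x to -z
    ax=np.cross(R[:,0],[0,0,-1]); print('tilt fix rotvec tool',(R.T@ax).round(4),'R',R.round(3).tolist())
    return d
E
python3 - <<'E'
from h import *
to([.507,-.195,.23])
E
```

```text
Traceback (most recent call last):
  File "h.py", line 26, in to
    print('t',round(o['time_s'],2),'tcp',e.round(4),'d tool mm',d.round(1),'q6',o['qpos'][5].round(3),'q',o['qpos'].round(2),'ydir',np.arctan2(R[1,1],R[0,1]).round(4),'F',o['force'].round(1),'M',o['moment'].round(2),'w',o['grip_width'].round(4))
                                                                                                                                                                                                                            ^^^^^^^^^^^^^^^^^^^^^
AttributeError: 'float' object has no attribute 'round'
```

```bash
sed -i "s/o\['grip_width'\].round(4)/round(float(o['grip_width']),4)/" h.py
python3 - <<'E'
from h import *
to([.507,-.195,.23])
E
```

```text
t 0.2 tcp [0.2276 0.5005 0.2051] d tool mm [ -24.6 -517.5  542.3] q6 -0.067 q [ 1.08  0.3   1.52  0.    1.32 -0.07] ydir 1.144 F [-1.3  0.7  0.6] M [-0.01  0.    0.05] w 0.0939
tilt fix rotvec tool [ 0.     -0.0001  0.0007] R [[-0.0, 0.414, 0.91], [-0.001, 0.91, -0.414], [-1.0, -0.001, -0.0]]
```

Call:
play_rows --deltas '[[[-5,-26,27,0,0,0,94],[-5,-26,27,0,0,0,94],[-5,-26,27,0,0,0,94],[-5,-26,27,0,0,0,94],[-5,-26,27,0,0,0,94],[0,-26,27,0,0,0,94],[0,-26,27,0,0,0,94],[0,-26,27,0,0,0,94],[0,-26,27,0,0,0,94],[0,-26,27,0,0,0,94]]]'

```text
time_s: 1.2
ee_pos: [0.3661, 0.1507, 0.2305]
eef_rot: [0.718, 1.57, 0.291]
force: [0.8, -0.1, 0.4]
grip_width: 0.094
```

Call:
play_rows --deltas '[[[0,-26,27,0,0,0,80],[0,-26,27,0,0,0,80],[0,-26,27,0,0,0,80],[0,-26,27,0,0,0,80],[0,-26,27,0,0,0,80],[0,-26,27,0,0,0,80],[0,-26,27,0,0,0,80],[0,-26,27,0,0,0,80],[0,-26,27,0,0,0,80],[0,-23,28,0,0,0,80]]]'

```text
time_s: 2.2
ee_pos: [0.5063, -0.1956, 0.2303]
eef_rot: [3.132, 1.571, 2.705]
force: [-0.3, 0.9, 0.2]
grip_width: 0.0803
```

Call:
play_rows --deltas '[[[0,0,0,-0.13,0,0,80],[0,0,0,-0.13,0,0,80],[0,0,0,-0.13,0,0,80],[0,0,0,-0.13,0,0,80],[0,0,0,-0.13,0,0,80],[0,0,0,-0.13,0,0,80],[0,0,0,0,0,0,80],[0,0,0,0,0,0,80]]]'

```text
time_s: 3.0
ee_pos: [0.5061, -0.1939, 0.2303]
eef_rot: [2.425, 1.571, 2.774]
force: [-0.1, 0.4, 0.6]
grip_width: 0.0799
```

```bash
python3 - <<'E'
from h import *
to([.5068,-.195,.19])
for n in('scene','top'): save(cam(n),f'pics/{n}1.png')
E
```

```text
t 3.0 tcp [ 0.5061 -0.1939  0.2303] d tool mm [40.3 -1.3  0.3] q6 -2.354 q [-0.43  0.26  1.51 -0.    1.37 -2.35] ydir 1.9201 F [-0.1  0.4  0.6] M [0.06 0.07 0.04] w 0.0799
tilt fix rotvec tool [-0.     -0.0002 -0.0002] R [[-0.0, -0.342, 0.94], [0.0, 0.94, 0.342], [-1.0, 0.0, -0.0]]
```

View pics/scene1.png

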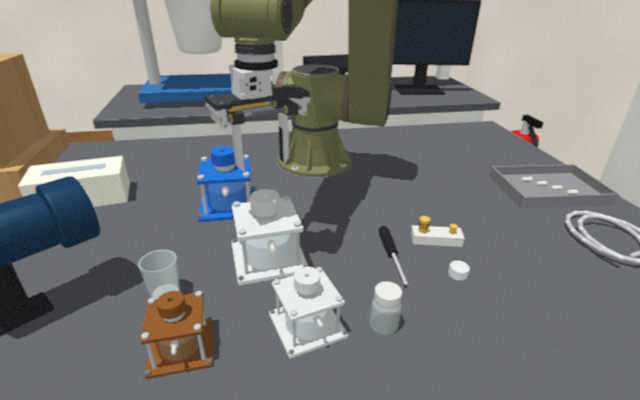

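The gripper is above the cap with its fingers straddling it (cap at about (265,205)). I'll descend to TCP z ≈ 0.129 and close.

Call:
play_rows --deltas '[[[20,-1.3,0.3,0,0,0,80],[25,0,0,0,0,0,80],[25,0,0,0,0,0,80],[20,0,0,0,0,0,80],[11,0,0,0,0,0,80],[0,0,0,0,0,0,80],[0,0,0,0,0,0,80]]]'

```text
time_s: 3.8
ee_pos: [0.5072, -0.1952, 0.1303]
eef_rot: [-0.792, 1.57, -0.439]
force: [0.9, -0.2, 0.1]
grip_width: 0.0799
```

Call:
play_rows --deltas '[[[0,0,0,0,0,0,68],[0,0,0,0,0,0,64],[0,0,0,0,0,0,61],[0,0,0,0,0,0,58],[0,0,0,0,0,0,56],[0,0,0,0,0,0,56]]]' --grip_force 8

```text
time_s: 4.4
ee_pos: [0.5069, -0.1947, 0.1297]
eef_rot: [1.269, 1.57, 1.622]
force: [-1.4, 5.9, 4.7]
grip_width: 0.0598
```

```bash
python3 - <<'E'
from h import *
to([.5068,-.195,.129])
for n in('scene','top'): save(cam(n),f'pics/{n}2.png')
E
```

```text
t 4.4 tcp [ 0.5069 -0.1947  0.1297] d tool mm [ 0.7 -0.2 -0.2] q6 -2.359 q [-0.43  0.36  1.63  0.    1.16 -2.36] ydir 1.9241 F [-1.4  5.9  4.7] M [ 1.04  0.47 -0.06] w 0.0598
tilt fix rotvec tool [ 0.      0.0001 -0.0004] R [[-0.0, -0.346, 0.938], [0.0, 0.938, 0.346], [-1.0, 0.0, 0.0]]
```

View pics/scene2.png

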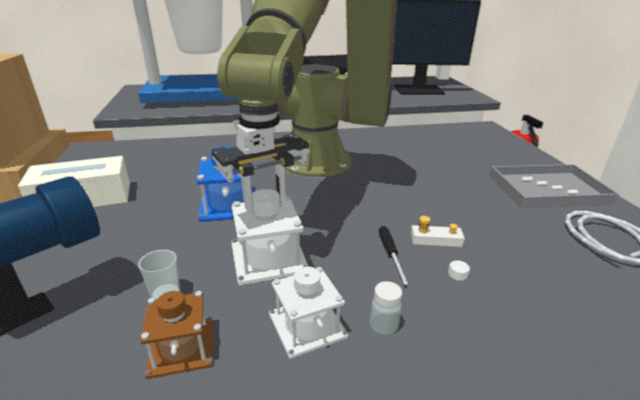

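The caliper-like reading (59.8 mm) confirms the 60 mm cap is gripped. I'll firm up the grip, re-centre slightly and start turning.

Call:
play_rows --deltas '[[[0,0.4,0,0,0,0,50],[0,0,0,0,0,0,50],[0,0,0,0,0,0,50],[0,0,0,0,0,0,50]]]' --grip_force 50

```text
time_s: 4.9
ee_pos: [0.5069, -0.1946, 0.1297]
eef_rot: [-0.499, 1.57, -0.146]
force: [-1.6, 4.0, 5.4]
grip_width: 0.0583
```

```bash
python3 - <<'E'
from h import *
to([.5068,-.195,.129]); print(ctrl.get_obs()['tau'][5])
E
```

```text
t 4.9 tcp [ 0.5069 -0.1946  0.1297] d tool mm [ 0.7 -0.3 -0.2] q6 -2.358 q [-0.43  0.36  1.63  0.    1.15 -2.36] ydir 1.924 F [-1.6  4.   5.4] M [ 0.75  0.29 -0.03] w 0.0583
tilt fix rotvec tool [0.     0.0004 0.0002] R [[0.0, -0.346, 0.938], [-0.0, 0.938, 0.346], [-1.0, -0.0, 0.0]]
-0.013772163656540215
```

Call:
play_rows --deltas '[[[0.03,0,0,0.05,0,0,50],[0.03,0,0,0.05,0,0,50],[0.03,0,0,0.05,0,0,50],[0.03,0,0,0.05,0,0,50]]]'

```text
time_s: 5.3
ee_pos: [0.5069, -0.1948, 0.1296]
eef_rot: [-0.662, 1.57, -0.51]
force: [-1.0, 2.8, 5.2]
grip_width: 0.0592
```

```bash
python3 - <<'E'
from h import *
to([.5068,-.195,.129]); print(ctrl.get_obs()['tau'][5])
E
```

```text
t 5.3 tcp [ 0.5069 -0.1948  0.1296] d tool mm [ 0.6 -0.2 -0.1] q6 -2.156 q [-0.43  0.36  1.63 -0.    1.15 -2.16] ydir 1.722 F [-1.   2.8  5.2] M [0.5  0.29 0.07] w 0.0592
tilt fix rotvec tool [0.     0.0005 0.0004] R [[0.001, -0.151, 0.989], [-0.0, 0.989, 0.151], [-1.0, -0.0, 0.0]]
-0.990314818918705
```

Call:
play_rows --deltas '[[[0.06,0,0,0.1,0,0,50],[0.06,0,0,0.1,0,0,50],[0.06,0,0,0.1,0,0,50],[0.06,0,0,0.1,0,0,50],[0.06,0,0,0.1,0,0,50],[0.06,0,0,0.1,0,0,50],[0.06,0,0,0.1,0,0,50],[0.06,0,0,0.1,0,0,50]]]'

```text
time_s: 6.1
ee_pos: [0.5068, -0.1952, 0.1291]
eef_rot: [-0.577, 1.57, -1.227]
force: [-3.0, -1.2, 4.8]
grip_width: 0.0591
```

```bash
cat > s.py <<'E'
from h import *
o,e,R=state(); print(round(o['time_s'],2),'tcp',e.round(4),'q6',o['qpos'][5].round(3),'turned',round(float(o['qpos'][5]+2.358),3),'F',o['force'].round(1),'M',o['moment'].round(3),'tau6',o['tau'][5].round(2),'w',round(o['grip_width'],4))
E
python3 s.py
```

```text
6.1 tcp [ 0.5068 -0.1952  0.1291] q6 -1.354 turned 1.004 F [-3.  -1.2  4.8] M [-0.255  0.39   0.076] tau6 -2.03 w 0.0591
```

Call:
play_rows --deltas '[[[0,0,0,0,0,0,50]]]'

```text
time_s: 6.2
ee_pos: [0.5068, -0.1952, 0.1291]
eef_rot: [-0.55, 1.57, -1.199]
force: [-2.8, -0.9, 4.5]
grip_width: 0.0588
```

```bash
python3 s.py
```

```text
6.2 tcp [ 0.5068 -0.1952  0.1291] q6 -1.357 turned 1.001 F [-2.8 -0.9  4.5] M [-0.383  0.405 -0.046] tau6 1.81 w 0.0588
```

Call:
play_rows --deltas '[[[0.03,0,0,0.05,0,0,50],[0.03,0,0,0.05,0,0,50],[0.03,0,0,0.05,0,0,50]]]'

```text
time_s: 6.5
ee_pos: [0.5067, -0.1953, 0.129]
eef_rot: [-0.556, 1.57, -1.351]
force: [-1.6, -3.1, 3.6]
grip_width: 0.0591
```

```bash
python3 s.py
```

```text
6.5 tcp [ 0.5067 -0.1953  0.129 ] q6 -1.21 turned 1.148 F [-1.6 -3.1  3.6] M [-0.537  0.557  0.056] tau6 -0.99 w 0.0591
```

Call:
play_rows --deltas '[[[0.03,0,0,0.05,0,0,50],[0.03,0,0,0.05,0,0,50],[0.03,0,0,0.05,0,0,50]]]'

```text
time_s: 6.8
ee_pos: [0.5067, -0.1953, 0.1289]
eef_rot: [-0.503, 1.57, -1.448]
force: [-2.4, -3.0, 5.3]
grip_width: 0.0595
```

```bash
python3 s.py
```

```text
6.8 tcp [ 0.5067 -0.1953  0.1289] q6 -1.06 turned 1.298 F [-2.4 -3.   5.3] M [-0.678  0.62   0.089] tau6 -0.99 w 0.0595
```

Call:
play_rows --deltas '[[[0.03,0,0,0.05,0,0,50],[0.03,0,0,0.05,0,0,50],[0.03,0,0,0.05,0,0,50]]]'

```text
time_s: 7.1
ee_pos: [0.5066, -0.1954, 0.1288]
eef_rot: [-0.517, 1.569, -1.613]
force: [-4.5, -3.9, 5.0]
grip_width: 0.0588
```

```bash
python3 s.py
```

```text
7.1 tcp [ 0.5066 -0.1954  0.1288] q6 -0.91 turned 1.448 F [-4.5 -3.9  5. ] M [-0.756  0.782  0.019] tau6 -0.98 w 0.0588
```

Call:
play_rows --deltas '[[[0.03,-0.3,0,0.05,0,0,50],[0.03,0,0,0.05,0,0,50],[0.03,0,0,0.05,0,0,50]]]'

```text
time_s: 7.4
ee_pos: [0.5065, -0.1955, 0.1287]
eef_rot: [-0.121, 1.57, -1.366]
force: [-2.7, -3.2, 4.8]
grip_width: 0.059
```

```bash
python3 s.py
```

```text
7.4 tcp [ 0.5065 -0.1955  0.1287] q6 -0.76 turned 1.598 F [-2.7 -3.2  4.8] M [-0.63   0.539  0.103] tau6 -0.99 w 0.059
```

Call:
play_rows --deltas '[[[0.03,-0.2,0,0.05,0,0,50],[0.03,0,0,0.05,0,0,50],[0.03,0,0,0.05,0,0,50]]]'

```text
time_s: 7.7
ee_pos: [0.5063, -0.1955, 0.1287]
eef_rot: [0.174, 1.569, -1.222]
force: [-2.1, -2.9, 3.9]
grip_width: 0.0588
```

```bash
python3 s.py
```

```text
7.7 tcp [ 0.5063 -0.1955  0.1287] q6 -0.61 turned 1.748 F [-2.1 -2.9  3.9] M [-0.597  0.489  0.028] tau6 -0.99 w 0.0588
```

Call:
play_rows --deltas '[[[0.03,0,0,0.05,0,0,50],[0.03,0,0,0.05,0,0,50],[0.03,0,0,0.05,0,0,50]]]'

```text
time_s: 8.0
ee_pos: [0.5063, -0.1955, 0.1286]
eef_rot: [0.174, 1.57, -1.371]
force: [-2.8, -2.9, 4.6]
grip_width: 0.0591
```

```bash
python3 s.py
```

```text
8.0 tcp [ 0.5063 -0.1955  0.1286] q6 -0.46 turned 1.898 F [-2.8 -2.9  4.6] M [-0.618  0.599  0.08 ] tau6 -0.99 w 0.0591
```

Call:
play_rows --deltas '[[[0.03,0,0,0.05,0,0,50],[0.03,0,0,0.05,0,0,50],[0.03,0,0,0.05,0,0,50]]]'

```text
time_s: 8.3
ee_pos: [0.5062, -0.1955, 0.1284]
eef_rot: [0.078, 1.57, -1.618]
force: [-3.3, -3.2, 5.5]
grip_width: 0.0591
```

```bash
python3 s.py
```

```text
8.3 tcp [ 0.5062 -0.1955  0.1284] q6 -0.31 turned 2.048 F [-3.3 -3.2  5.5] M [-0.57   0.79   0.051] tau6 -0.99 w 0.0591
```

Call:
play_rows --deltas '[[[0.03,-0.2,0,0.05,0,0,50],[0.03,0,0,0.05,0,0,50],[0.03,0,0,0.05,0,0,50]]]'

```text
time_s: 8.6
ee_pos: [0.506, -0.1955, 0.1284]
eef_rot: [0.371, 1.569, -1.475]
force: [-3.8, -3.3, 5.3]
grip_width: 0.0594
```

```bash
python3 s.py
```

```text
8.6 tcp [ 0.506  -0.1955  0.1284] q6 -0.161 turned 2.197 F [-3.8 -3.3  5.3] M [-0.606  0.68   0.471] tau6 -0.52 w 0.0594
```

Torque jumped: the cap is on the seal. I'll take a held reading.

Call:
play_rows --deltas '[[[0,0,0,0,0,0,50]]]'

```text
time_s: 8.7
ee_pos: [0.506, -0.1955, 0.1284]
eef_rot: [0.335, 1.569, -1.509]
force: [-2.0, -2.6, 5.8]
grip_width: 0.0588
```

```bash
python3 s.py
```

```text
8.7 tcp [ 0.506  -0.1955  0.1284] q6 -0.161 turned 2.197 F [-2.  -2.6  5.8] M [-0.588  0.647  0.41 ] tau6 1.24 w 0.0588
```

Call:
play_rows --deltas '[[[0.01,0,0,0.02,0,0,50],[0.01,0,0,0.02,0,0,50],[0.01,0,0,0.02,0,0,50]]]'

```text
time_s: 9.0
ee_pos: [0.506, -0.1955, 0.1284]
eef_rot: [0.322, 1.569, -1.582]
force: [-3.1, -3.0, 5.3]
grip_width: 0.0591
```

```bash
python3 s.py
```

```text
9.0 tcp [ 0.506  -0.1955  0.1284] q6 -0.102 turned 2.256 F [-3.1 -3.   5.3] M [-0.565  0.738  0.496] tau6 0.15 w 0.0591
```

Call:
play_rows --deltas '[[[0.01,0,0,0.02,0,0,50],[0.01,0,0,0.02,0,0,50],[0.01,0,0,0.02,0,0,50]]]'

```text
time_s: 9.3
ee_pos: [0.5059, -0.1955, 0.1283]
eef_rot: [0.297, 1.569, -1.667]
force: [-4.1, -2.6, 5.5]
grip_width: 0.0588
```

```bash
python3 s.py
```

```text
9.3 tcp [ 0.5059 -0.1955  0.1283] q6 -0.042 turned 2.316 F [-4.1 -2.6  5.5] M [-0.597  0.828  0.596] tau6 0.23 w 0.0588
```

Call:
play_rows --deltas '[[[0,0,0,0,0,0,50]]]'

```text
time_s: 9.4
ee_pos: [0.5059, -0.1955, 0.1283]
eef_rot: [0.256, 1.569, -1.707]
force: [-4.0, -2.7, 5.7]
grip_width: 0.0589
```

```bash
python3 s.py
```

```text
9.4 tcp [ 0.5059 -0.1955  0.1283] q6 -0.042 turned 2.316 F [-4.  -2.7  5.7] M [-0.585  0.818  0.584] tau6 0.94 w 0.0589
```

Call:
play_rows --deltas '[[[0,0,0,0,0,0,50]]]'

```text
time_s: 9.5
ee_pos: [0.506, -0.1955, 0.1283]
eef_rot: [0.302, 1.569, -1.661]
force: [-4.5, -3.0, 4.9]
grip_width: 0.059
```

```bash
python3 s.py
```

```text
9.5 tcp [ 0.506  -0.1955  0.1283] q6 -0.043 turned 2.315 F [-4.5 -3.   4.9] M [-0.531  0.796  0.552] tau6 0.62 w 0.059
```

Call:
play_rows --deltas '[[[0.01,0,0,0.02,0,0,50],[0.01,0,0,0.02,0,0,50],[0.01,0,0,0.02,0,0,50],[0.01,0,0,0.02,0,0,50]]]'

```text
time_s: 9.9
ee_pos: [0.5059, -0.1955, 0.1283]
eef_rot: [0.303, 1.569, -1.74]
force: [-5.0, -3.3, 6.3]
grip_width: 0.0592
```

```bash
python3 s.py
```

```text
9.9 tcp [ 0.5059 -0.1955  0.1283] q6 0.038 turned 2.396 F [-5.  -3.3  6.3] M [-0.59   0.904  0.705] tau6 0.33 w 0.0592
```

Call:
play_rows --deltas '[[[0,0,0,0,0,0,50]]]'

```text
time_s: 10.0
ee_pos: [0.5059, -0.1955, 0.1283]
eef_rot: [0.288, 1.569, -1.755]
force: [-4.5, -1.7, 6.9]
grip_width: 0.0589
```

```bash
python3 s.py
```

```text
10.0 tcp [ 0.5059 -0.1955  0.1283] q6 0.038 turned 2.396 F [-4.5 -1.7  6.9] M [-0.531  0.978  0.682] tau6 1.04 w 0.0589
```

Call:
play_rows --deltas '[[[0,0,0,0,0,0,50],[0,0,0,0,0,0,50]]]'

```text
time_s: 10.2
ee_pos: [0.5059, -0.1955, 0.1283]
eef_rot: [0.281, 1.569, -1.761]
force: [-4.7, -3.2, 6.6]
grip_width: 0.0592
```

```bash
python3 s.py
```

```text
10.2 tcp [ 0.5059 -0.1955  0.1283] q6 0.037 turned 2.395 F [-4.7 -3.2  6.6] M [-0.574  0.905  0.682] tau6 0.69 w 0.0592
```

Snug at 0.68–0.70 N m, read three times. I'll release and lift.

Call:
play_rows --deltas '[[[0,0,0,0,0,0,62],[0,0,0,0,0,0,72],[0,0,0,0,0,0,80],[0,0,0,0,0,0,80],[0,0,0,0,0,0,80]]]'

```text
time_s: 10.7
ee_pos: [0.5061, -0.1948, 0.1279]
eef_rot: [-1.746, 1.571, 2.491]
force: [0.2, -0.1, -0.3]
grip_width: 0.0799
```

```bash
python3 s.py
```

```text
10.7 tcp [ 0.5061 -0.1948  0.1279] q6 0.041 turned 2.399 F [ 0.2 -0.1 -0.3] M [-0.068  0.09  -0.044] tau6 -0.01 w 0.0799
```

Call:
play_rows --deltas '[[[-20,0,0,0,0,0,80],[-40,0,0,0,0,0,80],[-40,0,0,0,0,0,70],[0,0,0,0,0,0,60],[0,0,0,0,0,0,60]]]'

```text
time_s: 11.2
ee_pos: [0.5062, -0.1949, 0.2283]
eef_rot: [1.633, 1.57, -0.413]
force: [-0.4, 1.1, -0.9]
grip_width: 0.0611
```

```bash
python3 - <<'E'
from h import *
to([.4955,.1752,.150])
E
```

```text
t 11.2 tcp [ 0.5062 -0.1949  0.2283] d tool mm [  78.2 -179.1 -324.1] q6 0.041 q [-0.44  0.27  1.51  0.    1.36  0.04] ydir -0.4758 F [-0.4  1.1 -0.9] M [-0.05  0.1   0.03] w 0.0611
tilt fix rotvec tool [-0.     -0.0001 -0.0012] R [[0.001, 0.889, -0.458], [-0.0, -0.458, -0.889], [-1.0, 0.001, -0.0]]
```

Call:
play_rows --deltas '[[[0,-18,-32.4,0,0,0,50],[0,-18,-32.4,0,0,0,50],[0,-18,-32.4,0,0,0,50],[0,-18,-32.4,0,0,0,50],[0,-18,-32.4,0,0,0,50],[0,-18,-32.4,0,0,0,50],[0,-18,-32.4,0,0,0,50],[0,-18,-32.4,0,0,0,50],[0,-18,-32.4,0,0,0,50],[0,-17,-32.5,0,0,0,50]]]'

```text
time_s: 12.2
ee_pos: [0.4947, 0.1767, 0.2265]
eef_rot: [-0.824, 1.569, -2.871]
force: [0.8, 0.7, 0.3]
grip_width: 0.05
```

Call:
play_rows --deltas '[[[30,0,0,0,0,0,50],[40,0,0,0,0,0,50],[40,0,0,0,0,0,50],[20,0,0,0,0,0,50],[0,0,0,0,0,0,50],[0,0,0,0,0,0,50]]]'

```text
time_s: 12.8
ee_pos: [0.4953, 0.1752, 0.0979]
eef_rot: [-0.813, 1.57, -2.859]
force: [0.2, -0.1, -0.1]
grip_width: 0.0502
```

```bash
python3 - <<'E'
from h import *
to([.4955,.1752,.036])
cs,ct=cam('scene'),cam('top'); save(ct,'pics/top3.png')
f=lambda I,x,y,w,h,k:cv2.resize(I[y:y+h,x:x+w],None,fx=k,fy=k,interpolation=cv2.INTER_CUBIC)
cv2.imwrite('pics/s3.png',np.hstack([f(cs['img'][:,:,::-1],370,140,120,120,4)]))
ht=darkhole(ct['img'],369,196.5); hs=darkhole(cs['img'],264,197,4); print(ht,hs,tri(ct,ht,cs,hs),onz(ct,*ht,.159))
E
```

```text
t 12.8 tcp [0.4953 0.1752 0.0979] d tool mm [61.9  0.2 -0.1] q6 0.746 q [ 0.27  0.36  1.7  -0.    1.08  0.75] ydir -0.476 F [ 0.2 -0.1 -0.1] M [-0.08  0.1  -0.04] w 0.0502
tilt fix rotvec tool [0.     0.0007 0.0007] R [[-0.001, 0.889, -0.458], [-0.0, -0.458, -0.889], [-1.0, -0.001, 0.001]]
[368.93469234 196.48357871] [263.83538084 196.27395577] [ 0.50647824 -0.1953553   0.15784316] [ 0.50641533 -0.19473314  0.159     ]
```

View pics/s3.png

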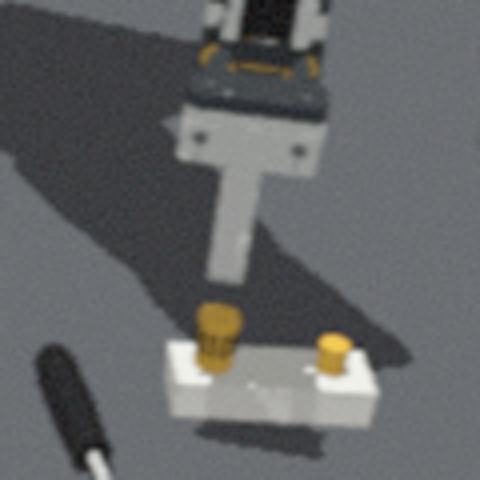

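View pics/top3.png

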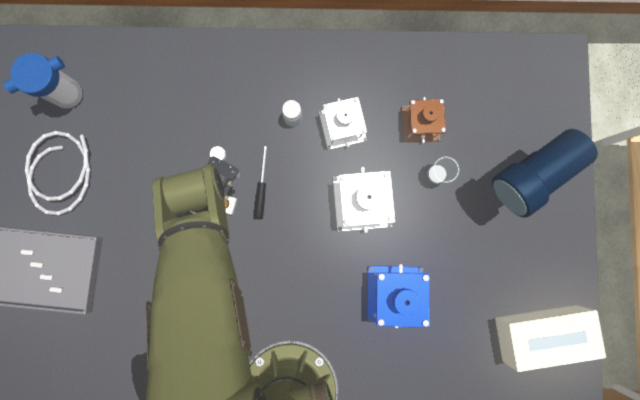

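The crop shows the finger aligned above the breather (at about (219,340) in the crop). The cap's hole has also dropped about 1.5 mm, which matches 2.4 rad. I'll descend and do a light first squeeze, then open, turn 90° and grip, so the plug is centred both ways.

Call:
play_rows --deltas '[[[25,0,0,0,0,0,50],[25,0,0,0,0,0,50],[12,0,0,0,0,0,50],[0,0,0,0,0,0,40],[0,0,0,0,0,0,32],[0,0,0,0,0,0,26],[0,0,0,0,0,0,22],[0,0,0,0,0,0,20],[0,0,0,0,0,0,20]]]' --grip_force 6

```text
time_s: 13.8
ee_pos: [0.496, 0.1755, 0.0371]
eef_rot: [2.331, 1.569, 0.284]
force: [-0.2, -0.2, 6.6]
grip_width: 0.0238
```

```bash
python3 s.py
```

```text
13.8 tcp [0.496  0.1755 0.0371] q6 0.746 turned 3.104 F [-0.2 -0.2  6.6] M [-0.148  0.302  0.022] tau6 0.0 w 0.0238
```

Call:
play_rows --deltas '[[[0,0,0,0,0,0,46],[0,0,0,0,0,0,46],[0,0,0,0,0,0,46],[0,0,0,-0.14,0,0,46],[0,0,0,-0.14,0,0,46],[0,0,0,-0.14,0,0,46],[0,0,0,-0.14,0,0,46],[0,0,0,-0.14,0,0,46],[0,0,0,-0.14,0,0,46]]]'

```text
time_s: 14.7
ee_pos: [0.4954, 0.1752, 0.0359]
eef_rot: [-1.453, 1.571, -2.654]
force: [-0.4, 0.1, -0.6]
grip_width: 0.0463
```

Call:
play_rows --deltas '[[[0,0,0,-0.14,0,0,46],[0,0,0,-0.14,0,0,46],[0,0,0,-0.14,0,0,46],[0,0,0,-0.14,0,0,46],[0,0,0,-0.14,0,0,46],[0,0,0,0,0,0,46],[0,0,0,0,0,0,46]]]'

```text
time_s: 15.4
ee_pos: [0.4954, 0.1753, 0.036]
eef_rot: [-2.36, 1.571, -2.871]
force: [0.3, -0.1, -0.2]
grip_width: 0.0457
```

```bash
python3 s.py
```

```text
15.4 tcp [0.4954 0.1753 0.036 ] q6 -0.79 turned 1.568 F [ 0.3 -0.1 -0.2] M [-0.02   0.035 -0.06 ] tau6 -0.45 w 0.0457
```

Call:
play_rows --deltas '[[[0,0,0,0,0,0,36],[0,0,0,0,0,0,28],[0,0,0,0,0,0,24],[0,0,0,0,0,0,20],[0,0,0,0,0,0,20],[0,0,0,0,0,0,18],[0,0,0,0,0,0,18]]]' --grip_force 25

```text
time_s: 16.1
ee_pos: [0.4956, 0.1754, 0.0361]
eef_rot: [1.046, 1.57, 0.539]
force: [0.3, 2.2, -0.5]
grip_width: 0.0239
```

```bash
python3 s.py
```

```text
16.1 tcp [0.4956 0.1754 0.0361] q6 -0.794 turned 1.564 F [ 0.3  2.2 -0.5] M [ 0.4   -0.24  -0.015] tau6 0.01 w 0.0239
```

Call:
play_rows --deltas '[[[-10,0,0,0,0,0,18],[-20,0,0,0,0,0,18],[-35,0,0,0,0,0,18],[-35,0,0,0,0,0,18],[-35,0,0,0,0,0,18],[-35,0,0,0,0,0,18],[-20,0,0,0,0,0,18],[0,0,0,0,0,0,18]]]'

```text
time_s: 16.9
ee_pos: [0.4962, 0.1754, 0.2287]
eef_rot: [0.723, 1.567, 0.216]
force: [0.0, 0.1, -1.4]
grip_width: 0.0237
```

```bash
python3 - <<'E'
from h import *
to([.506,-.1953,.210])
E
```

```text
t 16.9 tcp [0.4962 0.1754 0.2287] d tool mm [  18.4 -319.3  188.5] q6 -0.794 q [ 0.27  0.23  1.56 -0.    1.35 -0.79] ydir 1.0639 F [ 0.   0.1 -1.4] M [ 0.05  0.04 -0.03] w 0.0237
tilt fix rotvec tool [-0.      0.0032 -0.0028] R [[0.004, 0.485, 0.874], [0.001, 0.874, -0.485], [-1.0, 0.003, 0.003]]
```

Call:
play_rows --deltas '[[[0,-32,18.9,0,0,0,18],[0,-32,18.9,0,0,0,18],[0,-32,18.9,0,0,0,18],[0,-32,18.9,0,0,0,18],[0,-32,18.9,0,0,0,18],[0,-32,18.9,0,0,0,18],[0,-32,18.9,0,0,0,18],[0,-32,18.9,0,0,0,18],[0,-32,18.9,0,0,0,18],[0,-31.3,18.4,0,0,0,18]]]'

```text
time_s: 17.9
ee_pos: [0.5045, -0.1968, 0.2243]
eef_rot: [-3.022, 1.568, 2.754]
force: [0.0, -0.5, -0.3]
grip_width: 0.0237
```

Call:
play_rows --deltas '[[[10,0,0,0,0,0,18],[8,0,0,0,0,0,18],[0,0,0,0,0,0,18],[0,0,0,0,0,0,18],[0,0,0,0,0,0,18]]]'

```text
time_s: 18.4
ee_pos: [0.5055, -0.1947, 0.2083]
eef_rot: [0.069, 1.57, -0.437]
force: [-0.5, 0.8, -1.4]
grip_width: 0.0238
```

```bash
python3 - <<'E'
from h import *
to([.506,-.1953,.210])
cs,ct=cam('scene'),cam('top')
f=lambda I,x,y,w,h,k:cv2.resize(I[y:y+h,x:x+w],None,fx=k,fy=k,interpolation=cv2.INTER_CUBIC)
cv2.imwrite('pics/s4.png',np.hstack([f(cs['img'][:,:,::-1],225,140,80,80,5),f(ct['img'][:,:,::-1],330,155,80,80,5)]))
E
```

```text
t 18.4 tcp [ 0.5055 -0.1947  0.2083] d tool mm [-1.7 -0.3  0.7] q6 -1.5 q [-0.44  0.28  1.54 -0.    1.32 -1.5 ] ydir 1.0651 F [-0.5  0.8 -1.4] M [0.04 0.08 0.04] w 0.0238
tilt fix rotvec tool [-0.      0.0005 -0.    ] R [[0.0, 0.484, 0.875], [-0.0, 0.875, -0.484], [-1.0, 0.0, 0.0]]
```

View pics/s4.png

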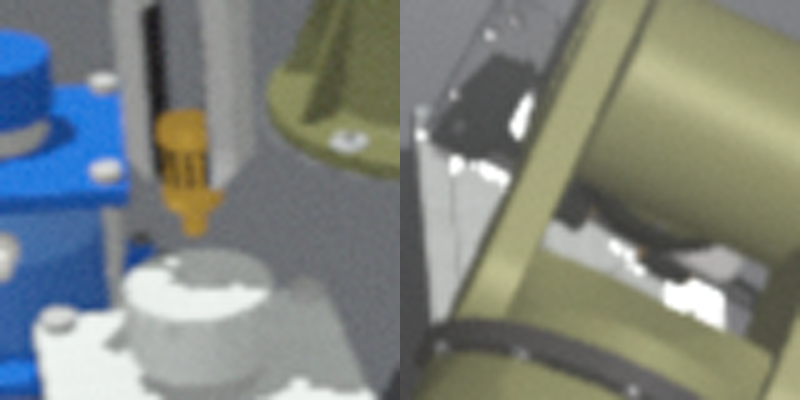

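The crop shows the plug upright in the fingers, its stem tip at about (196,232) in the crop, just above the shaded cap. I'll check the tip against the projected position.

```bash
python3 - <<'E'
from h import *
cs=cam('scene'); hsv=cv2.cvtColor(cs['img'],cv2.COLOR_RGB2HSV)
m=(hsv[...,0]>10)&(hsv[...,0]<35)&(hsv[...,1]>130)&(hsv[...,2]>60)
for v in range(160,190):
    x=np.where(m[v,250:280])[0]+250
    if len(x): print(v,x.min(),x.max(),x.mean().round(2))
p=state()[1]
for z in(-.026,-.020,-.012,.024): print(z,proj(cs,p+[0,0,z]).round(2))
print('hole seen',(263.84,196.27),'proj',proj(cs,[.506,-.1953,.1585]))
E
```

```text
162 261 264 262.5
163 256 264 260.0
164 256 264 260.0
165 256 264 260.0
166 256 265 260.5
167 256 265 260.5
168 256 265 260.5
169 257 265 261.0
170 257 264 260.5
171 257 264 260.5
172 257 265 261.0
173 257 265 261.0
174 258 265 261.5
175 258 265 261.5
176 258 265 261.5
177 258 265 261.5
178 258 266 262.0
179 258 268 263.0
180 258 267 262.5
181 259 266 262.5
182 261 265 263.0
183 262 265 263.5
184 262 265 263.5
185 262 264 263.0
186 263 264 263.5
-0.026 [263.47 185.48]
-0.02 [263.29 182.86]
-0.012 [263.05 179.32]
0.024 [261.94 162.95]
hole seen (263.84, 196.27) proj [264.05953181 195.89666853]
```

Call:
play_rows --deltas '[[[0,-0.3,0.6,0,0,0,18],[10,0,0,0,0,0,18],[6,0,0,0,0,0,18],[2,0,0,0,0,0,18],[2,0,0,0,0,0,18],[1,0,0,0,0,0,18],[0,0,0,0,0,0,18]]]'

```text
time_s: 19.25
ee_pos: [0.5057, -0.196, 0.187]
eef_rot: [1.341, 1.571, 0.834]
force: [1.2, -1.1, -1.1]
grip_width: 0.0237
```

```bash
python3 s.py
```

```text
19.25 tcp [ 0.5057 -0.196   0.187 ] q6 -1.501 turned 0.857 F [ 1.2 -1.1 -1.1] M [-0.008 -0.001  0.005] tau6 0.0 w 0.0237
```

Call:
play_rows --deltas '[[[1,0,0,0,0,0,18],[1,0,0,0,0,0,18],[1,0,0,0,0,0,18],[1,0,0,0,0,0,18],[0,0,0,0,0,0,18]]]'

```text
time_s: 19.75
ee_pos: [0.5056, -0.1959, 0.1829]
eef_rot: [-3.136, 1.571, 2.641]
force: [0.8, 0.8, 0.0]
grip_width: 0.0237
```

```bash
python3 s.py
```

```text
19.75 tcp [ 0.5056 -0.1959  0.1829] q6 -1.501 turned 0.857 F [0.8 0.8 0. ] M [-0.047  0.023 -0.009] tau6 0.0 w 0.0237
```

Call:
play_rows --deltas '[[[0,0.5,0,0,0,0,18],[1,0,0,0,0,0,18],[1,0,0,0,0,0,18],[1,0,0,0,0,0,18],[0,0,0,0,0,0,18]]]'

```text
time_s: 20.25
ee_pos: [0.5059, -0.1955, 0.1798]
eef_rot: [-2.971, 1.571, 2.805]
force: [0.1, 0.0, -1.2]
grip_width: 0.0237
```

```bash
python3 s.py
```

```text
20.25 tcp [ 0.5059 -0.1955  0.1798] q6 -1.5 turned 0.858 F [ 0.1  0.  -1.2] M [0.006 0.042 0.008] tau6 -0.0 w 0.0237
```

Call:
play_rows --deltas '[[[1,0,0,0,0,0,18],[1,0,0,0,0,0,18],[0,0,0,0,0,0,18]]]'

```text
time_s: 20.55
ee_pos: [0.5059, -0.1955, 0.1779]
eef_rot: [3.038, 1.571, 2.531]
force: [0.3, 0.7, -1.0]
grip_width: 0.0232
```

```bash
python3 s.py
```

```text
20.55 tcp [ 0.5059 -0.1955  0.1779] q6 -1.5 turned 0.858 F [ 0.3  0.7 -1. ] M [-0.001  0.033 -0.023] tau6 -0.0 w 0.0232
```

The stem is already about 6 mm below the cap top with no force, so it is in the hole. Pressing on home.

Call:
play_rows --deltas '[[[2,0,0,0,0,0,18],[2,0,0,0,0,0,18],[1,0,0,0,0,0,18],[1,0,0,0,0,0,18],[0,0,0,0,0,0,18]]]'

```text
time_s: 21.05
ee_pos: [0.5059, -0.1955, 0.1719]
eef_rot: [-2.972, 1.571, 2.804]
force: [0.8, 0.1, -1.2]
grip_width: 0.0233
```

```bash
python3 s.py
```

```text
21.05 tcp [ 0.5059 -0.1955  0.1719] q6 -1.5 turned 0.858 F [ 0.8  0.1 -1.2] M [-0.043 -0.004  0.031] tau6 -0.0 w 0.0233
```

Call:
play_rows --deltas '[[[1,0,0,0,0,0,18],[0.5,0,0,0,0,0,18],[0,0,0,0,0,0,18]]]'

```text
time_s: 21.35
ee_pos: [0.5062, -0.1956, 0.1712]
eef_rot: [0.019, 1.57, -0.487]
force: [-0.7, 0.7, 5.0]
grip_width: 0.023
```

```bash
python3 s.py
```

```text
21.35 tcp [ 0.5062 -0.1956  0.1712] q6 -1.5 turned 0.858 F [-0.7  0.7  5. ] M [ 0.016  0.325 -0.025] tau6 -0.0 w 0.023
```

Call:
play_rows --deltas '[[[0.7,0,0,0,0,0,18],[0.7,0,0,0,0,0,18],[0,0,0,0,0,0,18]]]'

```text
time_s: 21.65
ee_pos: [0.5065, -0.1958, 0.1709]
eef_rot: [0.022, 1.568, -0.485]
force: [-4.2, 1.5, 13.7]
grip_width: 0.0235
```

```bash
python3 s.py
```

```text
21.65 tcp [ 0.5065 -0.1958  0.1709] q6 -1.5 turned 0.858 F [-4.2  1.5 13.7] M [0.209 0.834 0.006] tau6 0.0 w 0.0235
```

Firm stop at 13.7 N. I'll ease off, let go and lift.

Call:
play_rows --deltas '[[[-1.2,0,0,0,0,0,18],[0,0,0,0,0,0,25],[0,0,0,0,0,0,35],[0,0,0,0,0,0,50],[0,0,0,0,0,0,50],[-20,0,0,0,0,0,50],[-40,0,0,0,0,0,50],[-40,0,0,0,0,0,50],[-20,0,0,0,0,0,50]]]'

```text
time_s: 22.55
ee_pos: [0.5064, -0.1957, 0.2938]
eef_rot: [0.076, 1.567, -0.43]
force: [-0.5, 0.4, -0.1]
grip_width: 0.05
```

Call:
play_rows --deltas '[[[0,40,0,0,0,0,50],[0,40,0,0,0,0,50],[0,40,0,0,0,0,50],[0,40,0,0,0,0,50],[0,40,0,0,0,0,50],[0,0,0,0,0,0,50],[0,0,0,0,0,0,50]]]'

```text
time_s: 23.25
ee_pos: [0.603, -0.0202, 0.2898]
eef_rot: [-2.556, 1.57, -3.062]
force: [-0.1, -1.1, 0.2]
grip_width: 0.0504
```

```bash
python3 s.py; python3 - <<'E'
from h import *
cs,ct=cam('scene'),cam('top'); save(cs,'pics/scene5.png'); save(ct,'pics/top5.png')
hs=[]
for c in(cs,ct):
    hsv=cv2.cvtColor(c['img'],cv2.COLOR_RGB2HSV); m=((hsv[...,0]>12)&(hsv[...,0]<32)&(hsv[...,1]>110)&(hsv[...,2]>90)).astype(np.uint8)
    n,l,st,ce=cv2.connectedComponentsWithStats(m)
    for i in range(1,n):
        if st[i,4]>15 and 190<ce[i,0]<480 and 150<ce[i,1]<250: print(st[i],ce[i].round(1),onz(c,*ce[i],.196 if c is ct else .177).round(4))
print('expected scene head mid',proj(cs,[.506,-.1955,.177]),'top',proj(cs,[.506,-.1955,.195]),'bot',proj(cs,[.506,-.1955,.159]))
E
```

```text
23.25 tcp [ 0.603  -0.0202  0.2898] q6 -1.16 turned 1.198 F [-0.1 -1.1  0.2] M [ 0.013  0.068 -0.015] tau6 0.17 w 0.0504
[257 179  12  19 193] [263.2 187.5] [ 0.504  -0.1959  0.177 ]
[450 224   8  10  57] [452.9 228. ] [0.7079 0.1194 0.177 ]
[196 194   6   6  26] [198.7 196.5] [0.5002 0.2028 0.196 ]
expected scene head mid [263.4213643  187.96902882] top [262.88379168 180.07060748] bot [263.94702863 195.69248451]
```

View pics/scene5.png

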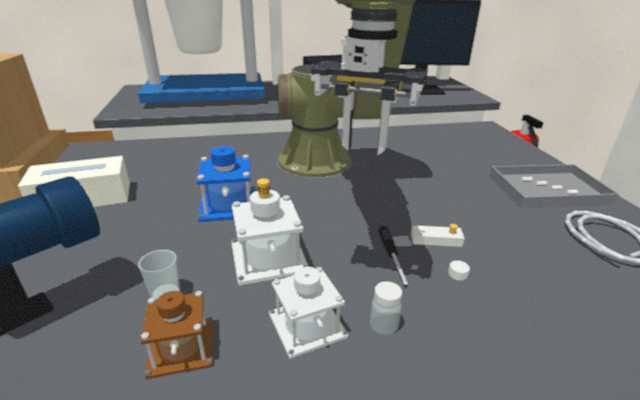

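View pics/top5.png

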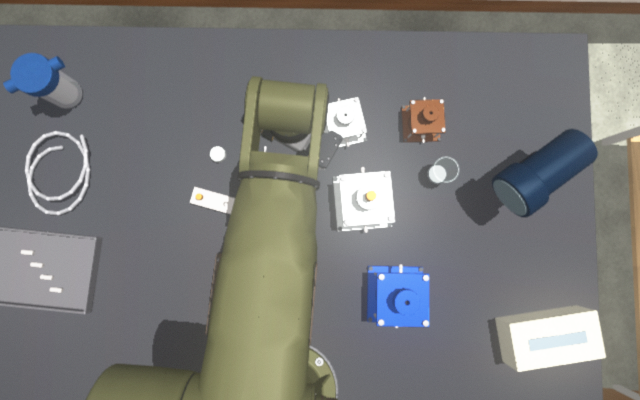

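The scene view shows the breather upright on the white cap, with its head at (263,188) against an expected (263,188). Blank, small cap, jar, beaker and driver are where they were in that view, and the gripper is clear. Handing in.

```bash
python3 -c "
from h import *
print(hand_in())"
```

```text
the job is handed in; nothing more can be done
None
```

I screwed the cap on the larger white reservoir down snug, pushed the breather home in it, and handed the job in at about 23 s of the 72 s allowed. I saw no verdict on it.

- **Cap:** I turned it about 2.4 rad clockwise in one grip. The torque jumped to about 0.45 N m between 2.05 and 2.2 rad, and I stopped at 0.68–0.70 N m, held over three readings. The cameras showed the cap about 1.5 mm lower, which agrees with the turn. I could not see the seal itself, so "snug" rests on the torque reading (noise about ±0.05 N m).
- **Breather:** It went into the hole with almost no force and came to a firm stop at 13.7 N. The fingers then stood within about 1 mm of the height expected for the head resting on the cap. After I let go, the head appeared upright within about 0.5 pixel of where it should be.
- **Rest of the bench:** In the last scene picture the blank plug, small cap, jar, beaker and screwdriver looked unmoved, and the gripper was clear and touching nothing. I measured only the blank plug again (same pixel); the others I judged by eye. The arm hid the jar and most of the screwdriver in the top view.
- **Disagreements:** None of the final checks failed. Earlier, the two cameras disagreed by about 1 mm on the cap's position. For the insertion I used where the gripper sat on the cap, about 0.5 mm from the camera estimate.

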